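# Slide the stop plate of a setting gauge to the scribed line and lock it

### The job

Adjust the setting gauge that stands on the bench: with closed fingertips pressed gently on top of the flush steel plate (never harder than about 12 N), slide it out of its sleeve until its front edge meets the scribed line, without running past the line. Then let go of it and swing the lock lever on the sleeve fully over to its other side, so that the gauge ends locked with the edge on the line. Leave the tweezers and the dish beside the gauge where they are.

Things in the scene. Friction and masses are not known exactly. Their poses are not given: they have to be found in the camera images.
- plate_edge (a point): Middle of the front edge of the stop plate, on its top face, 23 to 27 mm above the desk. The plate slides only along +y of this frame (out of the sleeve, towards the line) and back. It has no stop at the line, can run at least 15 mm past it, and stays where it is left. Its guide is worn: the plate climbs by 0.5 to 2.8 mm on its way to the line.
- stop_plate: Flat bare dark steel plate, 90 mm wide, about flush between aluminium rails; origin = its front edge. It runs along -y into the sleeve; 50 to 62 mm shows at the start. Only pressing on its top and dragging it by friction moves it on: guide friction 3 N, so 8 to 10 N of pressure will do (fingertip grip varies by a quarter); over 15 N scores it. It is rigid: the pressure must be felt all the way.
- line_mid (a point): Middle of the scribed line, black, 1.5 mm wide, which runs along x of this frame across both 21 mm rails and the channel floor, square to the slide; this point lies 23 mm above the desk, half-way between the rails. y points the way the plate slides out, away from the sleeve. At the start it is 23 to 65 mm ahead of the plate's edge.
- lock_tip (a point): Centre of the black ball knob (26 mm diameter) at the tip of the lock lever, about 96 mm above the desk. The lever stands on a grey block (70 x 50 x 25 mm) on the sleeve's roof (35 mm above the desk); its pivot is 22 mm above the roof, the knob 45 mm from the pivot. The frame turns with the lever.
- lock (a joint): Lock lever, in rad: 0 = unlocked, knob leaning 0.5 rad to the gauge's -x side (towards the robot); 1 = fully locked, leaning 0.5 rad to its +x side. It turns about the gauge's y axis, so the knob is pushed along +x of the gauge. It takes about 1.5 N at the knob and stays where it is left.
- gauge: The setting gauge: light wooden base 150 (x) by 300 (y) by 12 mm on 5 mm feet, fixed to the desk, origin at desk height under its centre. The grey sleeve (146 mm wide) covers local y from -148 to -60 mm, the lever pivots at local (0, -118) mm; the plate slides along local +y at local x = 0, in the aluminium channel that bears the line.
- tweezers: Tweezers, 17 x 119 x 9 mm, lying loose beside the gauge on the far side; to be left alone. Origin under the middle.
- dish_2: Small round clear dish, 62 mm across and 10 mm high, loose beyond the open end of the gauge; to be left alone. Origin under its centre.

How it is judged (in metres and radians):
On the way, in this order (a step that is already met when the one before it is completed fails the run):
1. the plate's front edge is within 2 mm of the scribed line, the lever still unlocked and the plate let go (y of plate_edge in the frame of line_mid between -0.002 and 0.002 m and value of joint lock below 0.3 rad and contact force between the fingers and stop_plate below 0.1 N), for 0.2 s.
2. the lock lever is swung fully over (value of joint lock above 0.85 rad), for 0.2 s.
At the end, for the whole second after the job is handed in: The plate's front edge is within 2 mm of the scribed line (either way) and the lock lever is at least 0.85 rad over (y of plate_edge in the frame of line_mid between -0.002 and 0.002 m and value of joint lock above 0.85 rad); the robot touches nothing.
It fails at once if the robot presses on the plate with more than 15 N (contact force between any of the fingers, the arm and stop_plate above 15 N).
It fails at once if the plate's edge runs more than 5 mm past the line (y of plate_edge in the frame of line_mid above 0.005 m).
It fails at once if the tweezers or the dish is moved more than 20 mm (distance of any of tweezers, dish_2 from where it was at the start of the episode above 0.02 m).
It also fails if it takes over 56 s, if anything falls off the work surface, if the arm or the gripper's body presses on something with over 40 N, if the wrist force passes 120 N, or if a joint passes its speed limit or range.

### The arm

A 7-joint arm with a two-finger parallel gripper is mounted at the origin on a cart in front of the work surface, level with it; the furniture and walls round the work are solid. World frame = base frame: x ahead of the robot, y to its left, z up, the work surface at z = 0. Lengths are in mm, angles in rad, forces in N, time in s.
With the tool pointing down it reaches from about 400 to 875 mm from the base axis. Payload 6.5 kg.
Tool frame: the origin (TCP) lies midway between the tips of the shut fingers; the grasp point (between the pads) lies 19 mm behind it; z points along the fingers, x is the direction in which the jaws open and shut, and the axes are right-handed (so a half turn about z gives the same grasp; the last joint's range is limited). The gripper opens to 85 mm and grips with 20 to 120 N. Pads are 22 mm wide; open, the fingers measure 114 mm over their backs; the gripper's body (76 mm by 85 mm) begins 54 mm behind the grasp point. The pads swing forward as they close: fully open they stand 13 mm farther back than shut.
Start: joints at [-1.226, 0.536, -0.004, 1.538, 0.003, 1.067, -0.071], TCP at [259.568, 595.915, 199.99] pointing down, gripper open.
Joint ranges: [-2.7, 2.7], [-0.37, 2.16], [-1.27, 1.26], [0.24, 2.4], [-1.31, 4.45], [0.19, 1.91], [-2.76, 2.76]. Speed limits (rad/s): [2.39, 2.39, 3.14, 3.14, 3.14, 3.14, 3.14].

### API

Orientations are given as a rotation vector (axis times angle).
In Python, from station import * gives the robot as it stands. Calls block until the motion is done:
- move_ptp(position, orientation): joint-space move of the TCP to a pose.
- line_to(position, frame=None, max_speed=150, until_force=None): straight line of the TCP; frame=None keeps the orientation; max_speed is the mean speed in mm/s. With until_force (N) it stops when the force on the tool has changed by that much, and returns True; else False.
- move_joints(angles): joint-space move.
- grip(opening, effort=None): finger opening in mm; effort is the grip in N (None keeps the last); returns when the fingers have stopped.
- pause(seconds).
- inverse_kinematics(position, orientation): joint angles nearest the present ones, or None.
- observe(): the state.
- snapshot(name): name is "scene" or "side" or "wrist"; returns a dict with "image" (420x560x3 uint8, blue, green, red), "camera_matrix" (3x3 intrinsics, pixels), "k1" (the pictures are not rectified: a ray, as slopes to the right and down, at radius r is drawn at 1 + k1 r^2 times it, then the intrinsics apply), "position" and "rotation" of the camera in the world. Camera axes: x right, y up, looking along -z (the intrinsics and any distortion apply to the point x, -y, -z); pixel columns grow to the right and rows downward; lengths in mm; the calibration is good to about 2 mm. A picture is of the moment at which its call begins. There is no depth.
A pose or a line that the arm cannot do raises PlanningError and nothing moves.
- job_done(): hands the job in, once; it reports no verdict.
The state is a dict: "t": time; "joint_positions": joint angles; "joint_vel": joint speeds; "joint_torque": joint torques, N m; "tcp_pos": TCP position; "eef_rot": TCP orientation; "ft_force": force on the tool from outside, world axes, zero at the start; "torque": the same for the moment, N m; "finger_gap": finger opening in mm.
Only numpy, scipy, OpenCV 4.12 (cv2) and the standard library are available. Lean on these libraries where they do the work, as an engineer would, in place of code of your own. Each camera call takes 0.05 s, during which the arm holds its last target. There are 200 camera calls.

## Working session

There is one attempt and no reset: what is moved stays moved. The work goes in short steps, each a Python script; the robot and the scene stay as the last script left them, time stands still between calls to the robot, and variables do not carry over. Pictures are saved under pics/ and viewed, about 8 in all and at most 12, crops included, and the job is handed in when it is done.

```bash
mkdir -p pics; ls; python3 - <<'E'
from station import *
import cv2,numpy as np
np.set_printoptions(precision=4,suppress=True)
o=observe();print(o)
ims=[]
for n in ["scene","side","wrist"]:
    s=snapshot(n);cv2.imwrite(f"pics/{n}0.png",s["image"])
    np.savez(f"{n}0.npz",**s)
    print(n,s["camera_matrix"].ravel(),s["k1"],s["position"],np.array(s["rotation"]).tolist())
E
```

```text
pics
{'t': 0.0, 'joint_positions': array([-1.2262,  0.5372, -0.0044,  1.5389,  0.0026,  1.0673, -0.0712]), 'joint_vel': array([ 0.0004, -0.0008, -0.0008,  0.0005, -0.0009, -0.0001, -0.0002]), 'joint_torque': array([ -0.0007, -58.3422,   1.0478, -25.9112,   0.0122,   0.0094,
        -0.    ]), 'tcp_pos': array([259.2842, 595.2568, 199.0802]), 'eef_rot': array([ 2.6269,  1.7212, -0.0023]), 'ft_force': array([0.4313, 0.8099, 0.2804]), 'torque': array([0.022 , 0.0366, 0.0146]), 'finger_gap': 85.4085485440078}
scene [464.7574   0.     280.7006   0.     464.7574 209.1071   0.       0.
   1.    ] -0.06611955363459857 [ 150.005  -627.4472  562.462 ] [1.0067381956133221, -0.2739025749327673, -0.4460871887004353]
side [495.2776   0.     277.5848   0.     495.2776 216.8495   0.       0.
   1.    ] -0.08874895716364853 [ 167.9675 -641.9907  410.8072] [1.1823004678152134, -0.30164594997046895, -0.3856041525196295]
wrist [290.4389   0.     283.5108   0.     290.4389 210.8879   0.       0.
   1.    ] -0.02911497910774319 [195.0384 623.7882 374.3239] [-0.2535876385589532, -0.1646493858755937, 1.1524047784572495]
```

```bash
python3 -c "
import cv2,numpy as np
a=[cv2.imread(f'pics/{n}0.png') for n in ('scene','side')]
cv2.imwrite('pics/c0.png',cv2.resize(np.vstack(a),(800,1200))[:600]);cv2.imwrite('pics/c1.png',cv2.resize(np.vstack(a),(800,1200))[600:])"
```

```text
(no output)
```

View pics/c0.png

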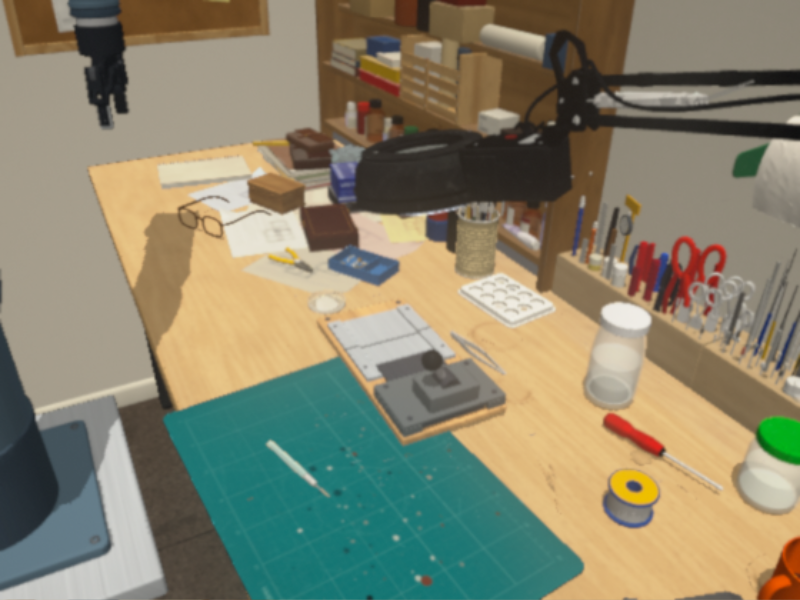

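View pics/c1.png

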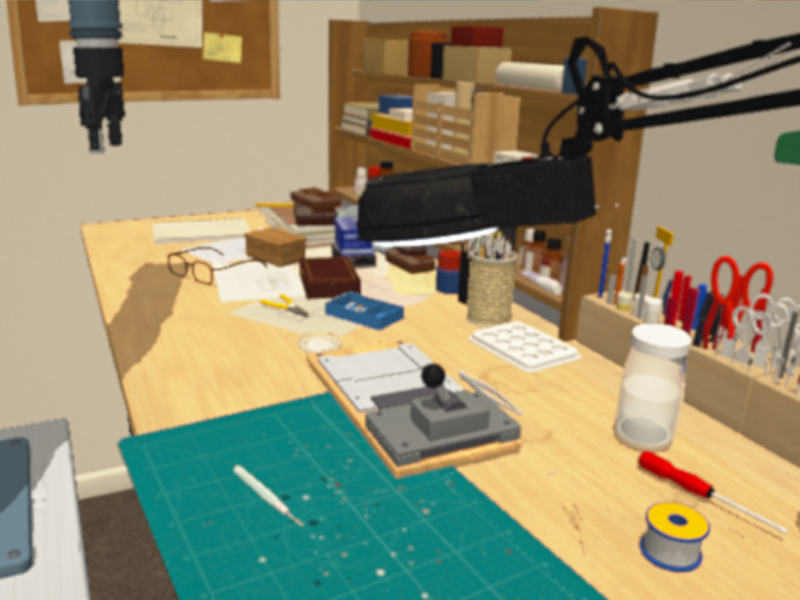

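```bash
cat > h.py <<'E'
import cv2,numpy as np
from scipy.spatial.transform import Rotation as R
np.set_printoptions(precision=3,suppress=True)
def load(f): return dict(np.load(f))
def ray(s,uv):
    K=s["camera_matrix"];k=float(s["k1"])
    d=(np.array(uv,float)-[K[0,2],K[1,2]])/[K[0,0],K[1,1]]
    x=d.copy()
    for _ in range(20): x=d/(1+k*(x@x))
    return np.array(s["position"]),R.from_rotvec(s["rotation"]).apply([x[0],-x[1],-1])
def onz(s,uv,z):
    p,d=ray(s,uv);return p+d*(z-p[2])/d[2]
def tri(*sv):
    A=0;b=0
    for s,uv in sv:
        p,d=ray(s,uv);d=d/np.linalg.norm(d);M=np.eye(3)-np.outer(d,d);A=A+M;b=b+M@p
    return np.linalg.solve(A,b)
def proj(s,P):
    q=R.from_rotvec(s["rotation"]).inv().apply(np.array(P)-s["position"]);x=np.array([q[0],-q[1]])/-q[2]
    x=x*(1+float(s["k1"])*(x@x));K=s["camera_matrix"];return x*[K[0,0],K[1,1]]+[K[0,2],K[1,2]]
E
python3 - <<'E'
from h import *
a,b=load("scene0.npz"),load("side0.npz")
f=.7
print("knob",tri((a,(432*f,360*f)),(b,(432*f,376*f))))
for p in [(376,395),(405,430),(503,400),(483,365)]: print("roof",onz(a,np.array(p)*f,35))
print("lamp L",tri((a,(360*f,175*f)),(b,(360*f,205*f))))
print("lamp Lbot",tri((a,(385*f,211*f)),(b,(385*f,243*f))))
print("lamp R",tri((a,(570*f,170*f)),(b,(592*f,190*f))))
for p in [(319,319),(400,303),(406,438),(505,405)]: print("base",onz(a,np.array(p)*f,15))
print("dish",onz(a,(327*f,303*f),5),"tw",onz(a,(475*f,350*f),5))
for n,s in (("a",a),("b",b)):
    c=s["image"]
    c=c[190:320,210:370] if n=="a" else c[225:340,205:375]
    cv2.imwrite(f"pics/z{n}.png",cv2.resize(c,None,fx=4.5,fy=4.5,interpolation=cv2.INTER_CUBIC))
E
```

```text
knob [489.478 -95.435 104.324]
roof [442.6   -46.852  35.   ]
roof [ 443.526 -119.933   35.   ]
roof [ 578.128 -128.669   35.   ]
roof [597.81  -56.606  35.   ]
lamp L [574.937 277.018 193.702]
lamp Lbot [591.534 224.386 149.139]
lamp R [787.197  35.831 247.922]
base [458.877 178.206  15.   ]
base [591.841 163.384  15.   ]
base [ 448.888 -113.568   15.   ]
base [ 590.694 -119.103   15.   ]
dish [494.615 231.585   5.   ] tw [633.917  11.659   5.   ]
```

View pics/za.png

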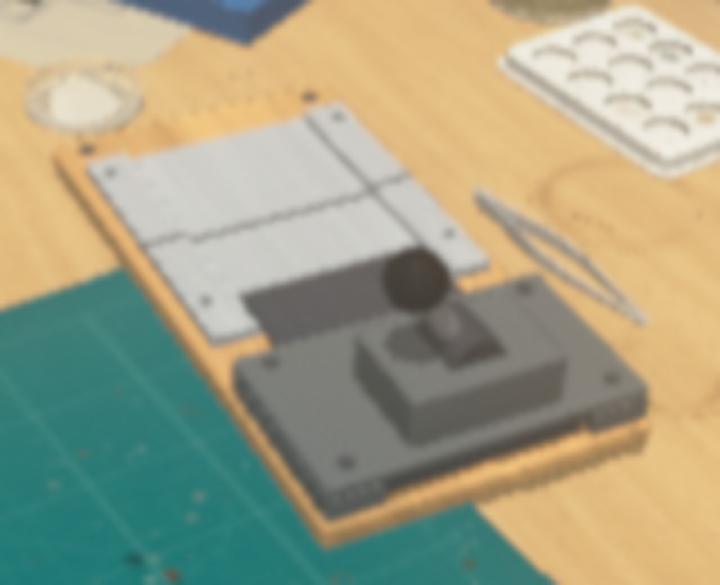

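Both views agree: the gauge lies about along world axes (centre ≈ (522, 28)). The plate is dark, at crop (240–450, 250–345), the line runs (145,245)–(410,178), and the knob is at (417,280). The lamp head is at radius over 600, so I retract and then swing in for a close wrist view.

```bash
python3 - <<'E'
from station import *
from h import *
o=[np.pi,0,0]
q=observe()["joint_positions"]
move_ptp([430,150,220],o); move_ptp([518,35,190],o); grip(0)
s=snapshot("wrist");np.savez("wrist1.npz",**s);cv2.imwrite("pics/w1.png",cv2.resize(s["image"],(800,600)))
ob=observe();print(ob["t"],ob["tcp_pos"],ob["eef_rot"],ob["finger_gap"],ob["ft_force"],s["position"],s["rotation"])
E
```

```text
3.35 [518.019  34.978 190.012] [ 3.142 -0.     0.   ] 0.1069077649718301 [-0.295 -0.402  0.361] [519.092 106.069 365.146] [-0.285 -0.001  0.   ]
```

View pics/w1.png

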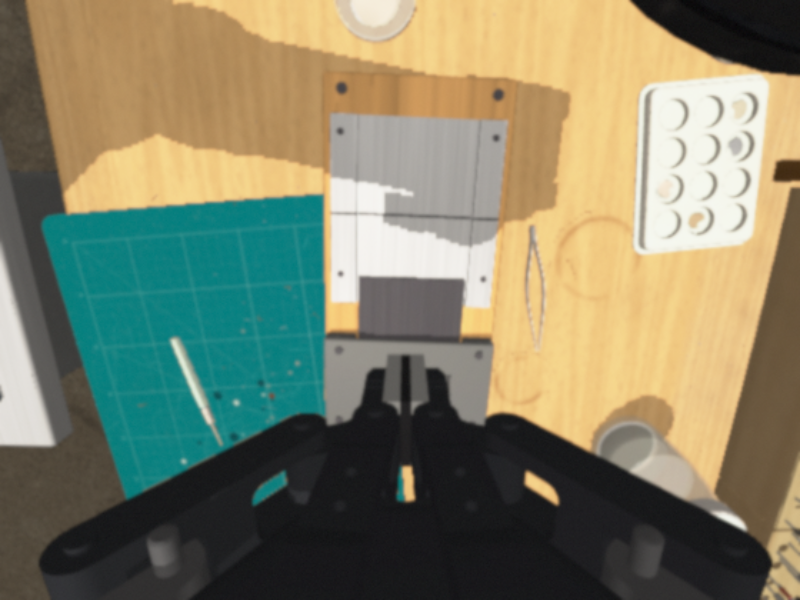

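The plate edge is at about rows 277–280, columns 360–464, and the line at rows 214–219, columns 331–498. The sleeve front is at row 340. Now I measure these to sub-pixel.

```bash
cat >> h.py <<'E'
def trace(s,P0,P1,half,kind,n=40):
    """between predicted world points P0,P1 find per column the dark line ('line') or light->dark edge ('edge'); returns world pts at their z"""
    g=cv2.GaussianBlur(cv2.cvtColor(s["image"],cv2.COLOR_BGR2GRAY),(3,3),0).astype(float)
    out=[];c=[]
    for t in np.linspace(0,1,n):
        P=np.array(P0)*(1-t)+np.array(P1)*t;u,v=proj(s,P)
        r=np.arange(int(v-half),int(v+half)+1);pr=g[r,int(round(u))]
        w=(np.median(pr)-pr).clip(0) if kind=="line" else (-np.gradient(pr)).clip(0)
        k=np.argmax(w);
        if w[k]<6: continue
        a=slice(max(k-2,0),k+3);vv=(w[a]*r[a]).sum()/w[a].sum()
        out.append(onz(s,(int(round(u)),vv),P[2]));c.append((u,vv))
    out=np.array(out)
    for _ in range(3):
        f=np.polyfit(out[:,0],out[:,1],1);e=out[:,1]-np.polyval(f,out[:,0]);out=out[abs(e)<=max(2.0*e.std(),.05)]
    return out,f,e.std()
E
python3 - <<'E'
from h import *
s=load("wrist1.npz");f=.7
L=onz(s,(331*f,214*f),23);Rr=onz(s,(498*f,219*f),23);print("line ends",L,Rr,np.hypot(*(Rr-L)[:2]))
E0=onz(s,(360*f,277*f),25);E1=onz(s,(464*f,280*f),25);print("edge ends",E0,E1)
S0=onz(s,(325*f,336*f),35);S1=onz(s,(492*f,343*f),35);print("sleeve",S0,S1)
d=(Rr-L)
for a,b in ((.03,.12),(.87,.97)):
    o,fl,e=trace(s,L+a*d,L+b*d,5,"line",15);print("rail line",fl,e,len(o),np.polyval(fl,518))
oL,fl,e=trace(s,L+.02*d,Rr-.02*d,5,"line");print("line",fl,e,len(oL))
oE,fe,e=trace(s,E0*.9+E1*.1,E0*.1+E1*.9,6,"edge");print("edge",fe,e,len(oE))
g=cv2.cvtColor(s["image"],cv2.COLOR_BGR2GRAY);print(g[140:245:1,280])
E
```

```text
line ends [459.355  79.603  23.   ] [595.095  75.678  23.   ] 135.79750067222105
edge ends [481.579  27.691  25.   ] [569.079  25.124  25.   ]
sleeve [451.321 -21.426  35.   ] [593.856 -27.825  35.   ]
rail line [-0.019 89.339] 0.01629299059071336 15 79.62915825385338
rail line [-0.014 84.458] 0.01578377767978974 14 76.96353496357084
line [-0.04  99.575] 0.20515215501387957 39
edge [-0.032 44.701] 0.1575075219432706 38
[166 168 167 167 166 167 166 165 156 134 114 130 154 165 166 166 167 173
 187 208 228 239 242 243 242 242 242 242 242 242 242 242 242 242 242 242
 242 241 241 241 242 242 241 241 242 241 241 241 241 242 241 240 232 198
 137 102 100 103 103 103 103 103 102 102 102 102 101 101 102 102 101 102
 101 101 102 102 102 101 102 102 103 102 103 102 101 101 102 102 102 103
 102 101 100  97  85  73  67  69  85 112 133 144 147 148 146]
```

```bash
cat >> h.py <<'E'
YAW=-0.035
U=np.array([-np.sin(YAW),np.cos(YAW),0]);X=np.array([np.cos(YAW),np.sin(YAW),0])
ORI=(R.from_rotvec([0,0,YAW])*R.from_rotvec([np.pi,0,0])).as_rotvec()
E
python3 - <<'E'
from station import *
from h import *
move_ptp([524.4,3,45],ORI); pause(.3)
F=[observe()["ft_force"] for _ in range(5)];print(np.array(F)); b=np.mean(F,0);np.save("bias.npy",b)
print(line_to([524.4,3,20],max_speed=8,until_force=3))
o=observe();z=o["tcp_pos"][2];print(o["t"],o["tcp_pos"],o["ft_force"]-b)
pause(.2);o=observe();print(o["t"],o["tcp_pos"],o["ft_force"]-b)
for i in range(6):
    z-=.1
    line_to([524.4,3,z],max_speed=5);o=observe();f=o["ft_force"]-b;print(o["t"],z,o["tcp_pos"],f)
    if f[2]>8: break
E
```

```text
[[ 0.508 -0.111  0.425]
 [ 0.508 -0.111  0.425]
 [ 0.508 -0.111  0.425]
 [ 0.508 -0.111  0.425]
 [ 0.508 -0.111  0.425]]
False
7.5667 [524.424   3.02   20.012] [-1.273 -0.716 -0.454]
7.7667 [524.419   2.994  20.01 ] [-0.513 -0.667 -0.649]
8.0167 19.912195010808453 [524.389   3.008  19.896] [ 0.592  0.302 -0.642]
8.2667 19.812195010808452 [524.4     2.993  19.802] [-0.668  0.365 -0.528]
8.5167 19.71219501080845 [524.397   2.988  19.699] [-0.669 -0.631 -0.294]
8.7667 19.61219501080845 [524.398   2.982  19.611] [-0.54  -0.106 -0.851]
9.0167 19.512195010808448 [524.393   3.012  19.499] [-0.468  0.876 -0.611]
9.2667 19.412195010808446 [524.395   2.999  19.408] [-0.355  0.316 -0.897]
```

```bash
python3 - <<'E'
from station import *
from h import *
s=snapshot("wrist");np.savez("wrist2.npz",**s)
a=snapshot("side");np.savez("side2.npz",**a)
w=cv2.resize(s["image"][60:330,140:420],None,fx=1.9,fy=1.9,interpolation=cv2.INTER_CUBIC)
c=cv2.resize(a["image"][200:345,195:380],None,fx=1.4*1.0,fy=1.4)
c=cv2.resize(a["image"][200:345,195:380],(w.shape[1]*0+268,210))
im=np.zeros((w.shape[0],800,3),np.uint8);im[:,:w.shape[1]]=w;im[:210,532:]=c
cv2.imwrite("pics/m2.png",im);print(observe()["finger_gap"])
E
```

```text
-0.21046235660269447
```

View pics/m2.png

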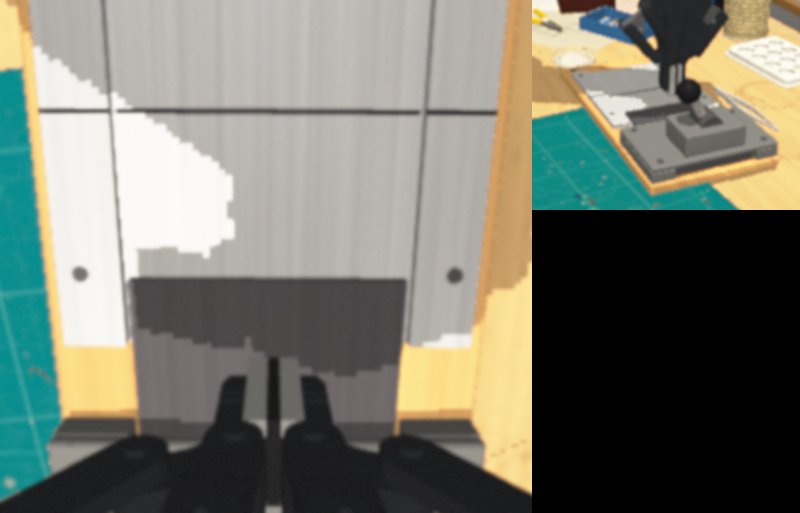

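```bash
python3 - <<'E'
from station import *
from h import *
s=load("wrist2.npz");print("TCP proj",proj(s,[524.4,3,19.4]),proj(s,[524.4,14,19.4]),proj(s,[524.4,14,25]))
F=[]
for _ in range(8): pause(.04);F.append(observe()["ft_force"])
F=np.array(F);b=F.mean(0);print(b,F.std(0));np.save("bias.npy",b)
z=19.4
while z>12.5:
    z-=.5
    hit=line_to([524.4,3,z],max_speed=4,until_force=2.5);o=observe();f=o["ft_force"]-b;print(o["t"],z,o["tcp_pos"],f)
    if hit or f[2]>2.5: break
for _ in range(6): pause(.04);print(observe()["ft_force"]-b)
E
```

```text
TCP proj [281.55 240.28] [280.92  224.214] [280.85  227.157]
[-0.046  0.088 -0.043] [0.316 0.474 0.382]
9.975 18.9 [524.38    2.985  18.878] [-0.23   0.153 -0.259]
10.25 18.4 [524.373   2.984  18.382] [ 0.244 -0.061  0.842]
10.525 17.9 [524.382   3.035  17.882] [-0.491  0.666  0.374]
10.8 17.4 [524.374   2.99   17.382] [0.074 0.959 0.021]
11.075 16.9 [524.38    3.003  16.885] [ 0.14   0.191 -0.038]
11.35 16.4 [524.356   2.99   16.367] [-0.154 -0.287  0.603]
11.625 15.899999999999999 [524.389   2.979  15.877] [-0.348 -0.71  -0.679]
11.9 15.399999999999999 [524.4     2.999  15.382] [-0.215  0.038  0.67 ]
12.175 14.899999999999999 [524.37    3.021  14.871] [0.155 0.242 0.255]
12.45 14.399999999999999 [524.397   3.     14.392] [-0.941 -0.078  0.267]
12.725 13.899999999999999 [524.392   3.038  13.888] [-0.199 -0.462 -0.192]
13.0 13.399999999999999 [524.425   3.012  13.383] [ 0.283 -0.806  0.669]
13.275 12.899999999999999 [524.386   2.982  12.882] [0.374 0.195 0.603]
13.55 12.399999999999999 [524.387   2.991  12.364] [0.415 0.676 0.503]
[ 0.461 -0.325  0.616]
[ 1.278 -1.705  0.02 ]
[-0.44   0.264  0.231]
[-0.522 -0.069  0.717]
[ 0.559  0.13  -0.2  ]
[0.175 0.294 1.017]
```

```bash
python3 - <<'E'
from station import *
from h import *
P=[]
for n in ("scene","side"):
    a=snapshot(n);np.savez(n+"3.npz",**a)
    u,v=proj(a,[524.4,3,12.4]);u0,v0=int(u)-40,int(v)-60;print(n,u,v,u0,v0)
    P.append(cv2.resize(a["image"][v0:v0+100,u0:u0+80],None,fx=5,fy=5,interpolation=cv2.INTER_CUBIC))
cv2.imwrite("pics/m3.png",np.hstack(P))
E
```

```text
scene 288.9563123484945 258.9914679213386 248 198
side 290.712340402285 285.11835906820545 250 225
```

View pics/m3.png

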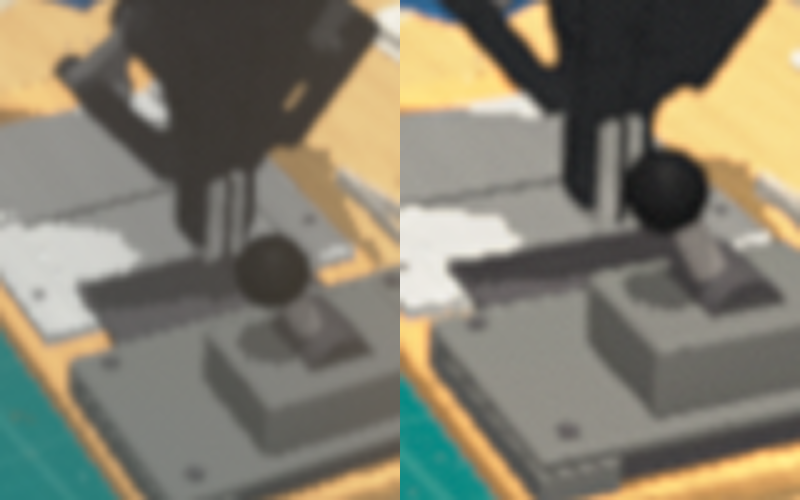

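```bash
python3 - <<'E'
from h import *
a,b=load("scene3.npz"),load("side3.npz")
print(tri((a,(291.8,249.5)),(b,(291.6,269.5))))
for z in (12,25,30,35,45): print(z,proj(a,[524,3,z]),proj(b,[524,3,z]),proj(a,[524,14,z]),proj(b,[524,14,z]))
# image scales: knob and gauge known heights
k=tri((a,(248+272/5,198+270/5)),(b,(250+267/5,225+190/5)));print("knob",k)
from station import *
import json
o=observe();print(o["joint_positions"],o["finger_gap"])
E
```

```text
[510.639 -26.095  58.105]
12 [288.774 259.212] [290.493 285.375] [286.035 256.234] [287.474 282.518]
25 [288.95  253.854] [290.781 278.485] [286.189 250.902] [287.742 275.685]
30 [289.018 251.772] [290.893 275.813] [286.249 248.83 ] [287.846 273.035]
35 [289.087 249.678] [291.005 273.128] [286.309 246.745] [287.95  270.374]
45 [289.226 245.452] [291.231 267.722] [286.431 242.541] [288.16  265.014]
knob [489.971 -95.965 104.657]
[-0.378  0.648  0.371  1.998 -0.418  0.569  0.246] -0.08569020013353183
```

Both fixed views put the real fingertips clearly above the nominal TCP, still roughly 15 mm above the plate. I'll continue the descent with the force guard.

```bash
python3 - <<'E'
from station import *
from h import *
b=np.load("bias.npy");z=12.4;hit=False
def avg(n=5):
    F=[]
    for _ in range(n): pause(.02);F.append(observe()["ft_force"])
    return np.mean(F,0)-b
while z>-10:
    z-=2
    hit=line_to([524.4,3,z],max_speed=5,until_force=2.5);o=observe();f=o["ft_force"]-b;print(hit,o["t"],z,o["tcp_pos"],f)
    if hit or f[2]>2.5:
        f=avg();print(f)
        if f[2]>1.2: break
E
```

```text
False 14.45 10.4 [524.382   3.008  10.366] [ 0.112  0.244 -0.723]
False 15.0 8.4 [524.381   2.994   8.386] [0.22  0.153 0.043]
False 15.55 6.4 [524.377   3.005   6.378] [ 1.025 -0.202 -0.33 ]
False 16.1 4.4 [524.369   2.973   4.386] [ 0.208  0.094 -0.846]
False 16.65 2.4000000000000004 [524.353   3.005   2.356] [-0.112 -0.712 -0.123]
False 17.2 0.40000000000000036 [524.381   2.998   0.384] [-0.366 -1.018 -0.609]
False 17.75 -1.5999999999999996 [524.378   2.996  -1.632] [-0.024  0.203  0.277]
False 18.3 -3.5999999999999996 [524.375   3.006  -3.616] [-0.001 -0.818  0.063]
False 18.85 -5.6 [524.38    2.996  -5.609] [-0.123  0.456 -0.615]
False 19.4 -7.6 [524.365   2.992  -7.627] [-0.154  0.204 -0.067]
True 19.675 -9.6 [524.515   3.01   -8.199] [-0.677  0.069  4.751]
[-0.263 -0.26   5.11 ]
```

```bash
python3 - <<'E'
from station import *
from h import *
b=np.load("bias.npy")
def avg(n=4):
    F=[]
    for _ in range(n): pause(.02);F.append(observe()["ft_force"])
    return np.mean(F,0)-b
o=observe();p=np.array([524.4,3,o["tcp_pos"][2]]);f=avg();rec=[(p[2],f[2])]
while f[2]<8 and len(rec)<9:
    p[2]-=.1 if f[2]<7 else .05
    line_to(p,max_speed=5);f=avg();rec.append((p[2],f[2]));print(round(observe()["t"],2),p[2],observe()["tcp_pos"],f)
# two trial drag steps
for st in (1,1.5):
    if f[2]>10.5: break
    p=p+U*st
    h=line_to(p,max_speed=10,until_force=5);f=avg();o=observe();print("drag",h,round(o["t"],2),p,o["tcp_pos"],f)
E
```

```text
20.17 -8.313921935706851 [524.554   3.022  -8.178] [-0.64  -0.353  4.498]
20.48 -8.41392193570685 [524.556   2.945  -8.215] [-1.357 -0.578  5.546]
20.8 -8.51392193570685 [524.569   2.968  -8.24 ] [-1.11   0.026  7.14 ]
21.12 -8.563921935706851 [524.547   3.     -8.258] [-0.948 -0.167  6.924]
21.43 -8.66392193570685 [524.55    2.997  -8.28 ] [-1.413 -0.076  8.359]
drag False 21.75 [524.435   3.999  -8.664] [524.602   3.281  -8.268] [-1.853 -1.818  8.598]
drag False 22.12 [524.487   5.498  -8.664] [524.645   4.333  -8.24 ] [-1.968 -2.529  8.675]
```

```bash
cat >> h.py <<'E'
def drag(S,p,dist,step=3,target=8.8,speed=20):
    b=np.load("bias.npy");log=[];slope=0.0;done=0
    def avg(n=3):
        F=[]
        for _ in range(n): S.pause(.015);F.append(S.observe()["ft_force"])
        return np.mean(F,0)-b
    f=avg();zt=S.observe()["tcp_pos"]
    while done<dist-1e-6:
        st=min(step,dist-done);done+=st
        p=p+U*st;p[2]+=np.clip((f[2]-target)/12,-.15,.3)+slope*st
        h=S.line_to(p,max_speed=speed,until_force=4);f=avg();o=S.observe()
        log.append((o["t"],p[1],p[2],*o["tcp_pos"][1:],*f,h))
        if len(log)>3: slope=np.clip((log[-1][4]-log[-4][4])/max(log[-1][3]-log[-4][3],2),0,.08)
        if f[2]>12: p[2]+=.3;S.line_to(p,max_speed=20);f=avg()
        if f[2]>14 or f[2]<3: break
    np.save("cmd.npy",p);print(np.array(log,float));return p
E
python3 - <<'E'
import station as S
from h import *
p=drag(S,np.array([524.487,5.498,-8.664]),27)
s=S.snapshot("wrist");np.savez("wrist4.npz",**s)
cv2.imwrite("pics/m4.png",cv2.resize(s["image"][40:300,120:440],None,fx=2.3,fy=2.3,interpolation=cv2.INTER_CUBIC))
E
```

```text
[[22.517  8.496 -8.671  7.528 -8.205 -2.043 -1.928  9.107  0.   ]
 [22.867 11.494 -8.645 10.561 -8.153 -1.941 -2.419  9.775  0.   ]
 [23.217 14.492 -8.564 13.549 -8.069 -2.092 -1.836  9.168  0.   ]
 [23.567 17.491 -8.533 16.55  -8.016 -2.209 -2.685 10.456  0.   ]
 [23.917 20.489 -8.332 19.602 -7.909 -1.95  -2.047  8.562  0.   ]
 [24.267 23.487 -8.271 22.608 -7.825 -1.285 -2.35   8.992  0.   ]
 [24.617 26.485 -8.174 25.575 -7.767 -1.536 -1.627  8.499  0.   ]
 [24.967 29.483 -8.117 28.558 -7.7   -1.535 -1.966  8.228  0.   ]
 [25.317 32.481 -8.094 31.565 -7.647 -1.828 -2.507  8.581  0.   ]]
```

View pics/m4.png

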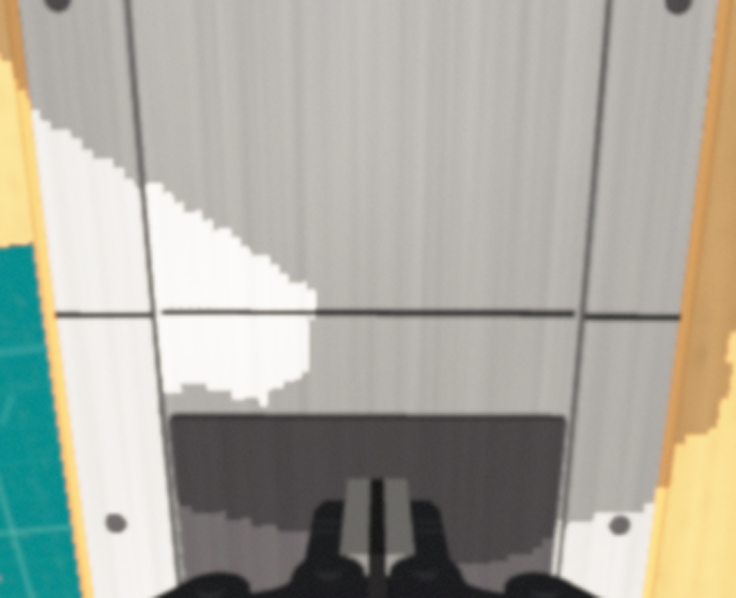

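```bash
cat >> h.py <<'E'
def gapm(s,c=2.3,o=(120,40),rl=(80,315,640,318),ed=(185,415,550,417),zE=25.5,crop=True):
    q=lambda u,v,z: onz(s,(u/c+o[0],v/c+o[1]),z)
    A,B=q(rl[0],rl[1],23),q(rl[2],rl[3],23)
    d=B-A;l=np.vstack([trace(s,A-.02*d,A+.08*d,5,"line",12)[0],trace(s,B-.08*d,B+.02*d,5,"line",12)[0]])
    E0,E1=q(ed[0],ed[1],zE),q(ed[2],ed[3],zE);e,fe,se=trace(s,E0,E1,5,"edge",60)
    fl=np.polyfit(l[:,0],l[:,1],1);sl=(l[:,1]-np.polyval(fl,l[:,0])).std()
    xm=e[:,0].mean();g=(np.polyval(fl,xm)-np.polyval(fe,xm))*np.cos(np.arctan(fl[0]))
    print("line",fl,sl,np.polyval(fl,xm),"edge",fe,se,np.polyval(fe,xm),"x",xm,"gap",g,"cam",s["position"]);return g
E
python3 - <<'E'
from h import *
s=load("wrist4.npz")
for z in (23.5,25.5,27.5): gapm(s,zE=z)
c=2.3
E0=onz(s,(170/c+120,416/c+40),25.5);E1=onz(s,(566/c+120,417/c+40),25.5);print(np.hypot(*(E1-E0)[:2]))
s=load("wrist1.npz");f=.7
gapm(s,c=1/.7,o=(0,0),rl=(340,214,490,219),ed=(365,277,460,280),zE=24)
E
```

```text
line [-0.039 98.829] 0.042306575710985124 78.18351264872209 edge [-0.04  77.011] 0.055826567711000044 55.802854723742286 x 527.8474986190104 gap 22.363557941189864 cam [529.412 102.768 167.438]
line [-0.039 98.829] 0.042306575710985124 78.18266254837404 edge [-0.04  77.664] 0.0550508622069256 56.45543435624711 x 527.8692328757462 gap 21.71062746255361 cam [529.412 102.768 167.438]
line [-0.039 98.829] 0.042306575710985124 78.18181244802601 edge [-0.04  78.318] 0.05427515670284825 57.108013988751864 x 527.8909671324819 gap 21.057696983917438 cam [529.412 102.768 167.438]
88.8432800226262
line [-0.039 99.075] 0.08625093258740212 78.3067444397705 edge [-0.031 43.96 ] 0.1573234494393219 27.499382846997804 x 526.3890959555539 gap 50.76786238656111 cam [519.092 106.069 365.146]
```

```bash
python3 - <<'E'
import station as S
from h import *
p=drag(S,np.load("cmd.npy"),17.5)
o=S.observe();pt=o["tcp_pos"];np.save("pt.npy",pt)
S.line_to(p+[0,0,8],max_speed=60)
S.line_to([523.5,-2,15],max_speed=120);S.pause(.15)
s=S.snapshot("wrist");np.savez("wrist5.npz",**s);print(S.observe()["t"],pt,s["position"])
cv2.imwrite("pics/m5.png",cv2.resize(s["image"][10:270,120:440],None,fx=2.3,fy=2.3,interpolation=cv2.INTER_CUBIC))
E
```

```text
[[25.767 35.48  -8.11  34.559 -7.604 -2.107 -1.672  9.748  0.   ]
 [26.117 38.478 -8.031 37.6   -7.522 -1.566 -2.175  9.52   0.   ]
 [26.467 41.476 -7.971 40.574 -7.448 -1.829 -2.078  9.593  0.   ]
 [26.817 44.474 -7.904 43.627 -7.376 -1.498 -1.823 10.119  0.   ]
 [27.167 47.472 -7.719 46.632 -7.287 -1.307 -1.655  8.528  0.   ]
 [27.492 49.971 -7.677 49.056 -7.244 -1.46  -1.913  8.714  0.   ]]
28.575 [526.375  49.056  -7.244] [527.089  70.194 189.867]
```

View pics/m5.png

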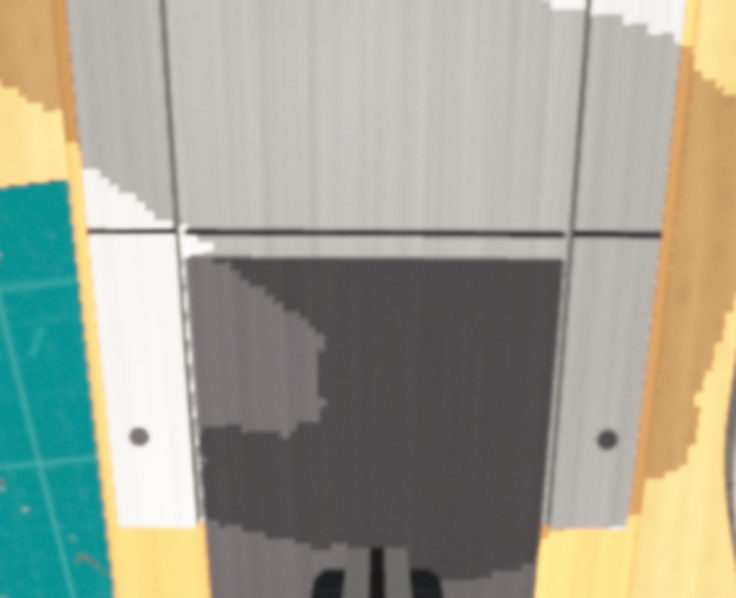

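```bash
python3 - <<'E'
from h import *
s=load("wrist5.npz");c=2.3
for z in (25,27,28.5): gapm(s,o=(120,10),rl=(100,231,650,235),ed=(200,258,550,259),zE=z)
E0=onz(s,(186/c+120,258/c+10),26.5);E1=onz(s,(565/c+120,260/c+10),26.5);print(np.hypot(*(E1-E0)[:2]))
E
```

```text
line [-0.039 99.226] 0.03599676069131226 78.26520273592516 edge [-0.037 92.23 ] 0.07052797297326933 72.33112427996434 x 533.4504870491579 gap 5.929503067694454 cam [527.089  70.194 189.867]
line [-0.039 99.226] 0.03599676069131226 78.26823516955041 edge [-0.037 92.202] 0.06967239904609965 72.305194405007 x 533.3733100807132 gap 5.9584430452937545 cam [527.089  70.194 189.867]
line [-0.039 99.226] 0.03599676069131226 78.27050949476933 edge [-0.037 92.18 ] 0.06903071860072384 72.28574699878895 x 533.3154273543797 gap 5.980148028493254 cam [527.089  70.194 189.867]
89.10378893900712
```

Edge row ≈258, line row ≈233: 5.95 mm left. I press again and drag the rest.

```bash
python3 - <<'E'
import station as S
from h import *
x,y=526.35,49.0
S.line_to([x,y,0],max_speed=120);S.line_to([x,y,-5],max_speed=25);S.pause(.1)
F=[]
for _ in range(10): S.pause(.02);F.append(S.observe()["ft_force"])
b=np.mean(F,0);np.save("bias.npy",b);print("bias",b)
def avg(n=4):
    F=[]
    for _ in range(n): S.pause(.015);F.append(S.observe()["ft_force"])
    return np.mean(F,0)-b
h=S.line_to([x,y,-8.5],max_speed=5,until_force=2.5);o=S.observe();f=avg();p=np.array([x,y,o["tcp_pos"][2]-.05]);print(h,o["t"],o["tcp_pos"],f)
n=0
while h and f[2]<8.2 and n<8:
    p[2]-=min(.2,(8.8-f[2])/14);S.line_to(p,max_speed=10);f=avg();n+=1
o=S.observe();y0=o["tcp_pos"][1];print(o["t"],p,o["tcp_pos"],f)
for n in range(9):
    if f[2]<6.5 or f[2]>12: break
    mv=S.observe()["tcp_pos"][1]-y0
    if mv>5.3: break
    st=min(2,5.6-mv) if n else 2
    p=p+U*st;p[2]+=np.clip((f[2]-8.8)/12,-.1,.3)+.025*st
    h=S.line_to(p,max_speed=12,until_force=4);f=avg();o=S.observe();print(h,round(o["t"],2),p,o["tcp_pos"]-[0,y0,0],f)
np.save("cmd.npy",p)
S.line_to(p+[0,0,8],max_speed=60)
S.line_to([523.9,3,15],max_speed=120);S.pause(.15)
s=S.snapshot("wrist");np.savez("wrist6.npz",**s);print(S.observe()["t"],s["position"])
cv2.imwrite("pics/m6.png",cv2.resize(s["image"][10:270,120:440],None,fx=2.3,fy=2.3,interpolation=cv2.INTER_CUBIC))
E
```

```text
bias [-0.013 -0.025 -0.044]
True 30.2833 [526.37   49.003  -7.173] [-0.476  0.265  5.579]
31.3 [526.35  49.    -7.69] [526.38   49.026  -7.263] [-2.064  0.442  8.603]
False 31.68 [526.42   50.999  -7.656] [526.437   1.08   -7.208] [-1.732 -1.755  9.037]
False 32.07 [526.49   52.998  -7.586] [526.546   2.931  -7.176] [-2.284 -2.468  8.807]
False 32.45 [526.56   54.996  -7.536] [526.622   4.903  -7.119] [-1.853 -2.532  8.745]
False 32.77 [526.584  55.693  -7.523] [526.62    5.459  -7.099] [-1.869 -2.679  8.634]
33.8583 [527.659  75.223 189.861]
```

View pics/m6.png

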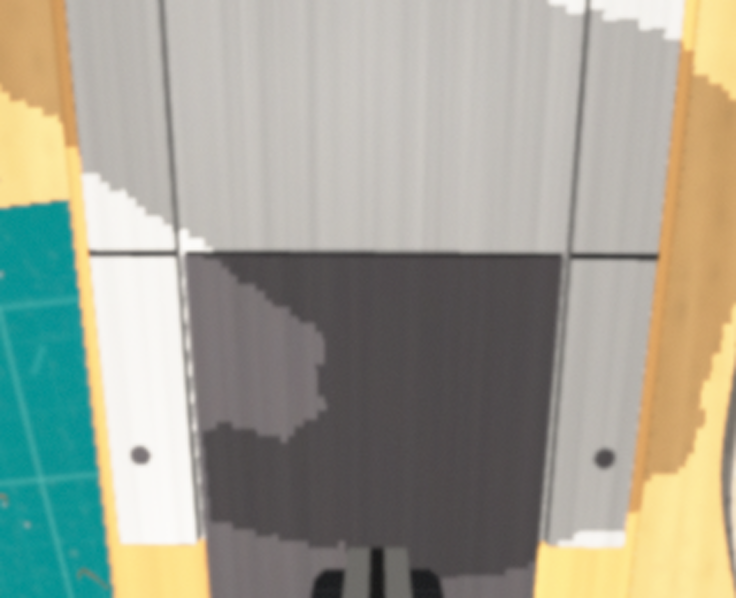

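```bash
python3 - <<'E'
from h import *
s=load("wrist6.npz");c=2.3
gapm(s,o=(120,10),rl=(100,253,650,257),ed=(200,254,550,255),zE=27)
g=cv2.cvtColor(s["image"],cv2.COLOR_BGR2GRAY)
for u in (162,166,170,175,180,205,206,208,212,216,220,225,240,280,340,360,370,380,390,400):
    y=onz(s,(u,120.5),27)[1]
    print(u,g[114:127,u],"y at v=120.5:",round(y,2))
E
```

```text
line [-0.039 98.948] 0.026080400259695158 78.42160814925307 edge [-0.04  99.929] 0.031742978569127306 78.95287998635108 x 528.3554281839306 gap -0.5308713698803014 cam [527.659  75.223 189.861]
162 [246 245 245 239 211 144 119 181 232 244 246 246 246] y at v=120.5: 80.54
166 [243 243 243 237 209 144 119 179 229 241 243 243 243] y at v=120.5: 80.45
170 [245 246 245 239 214 143 120 183 232 244 245 245 245] y at v=120.5: 80.36
175 [247 247 246 241 213 143 120 187 236 246 247 247 247] y at v=120.5: 80.26
180 [245 245 244 238 208 135 102 168 229 243 244 245 245] y at v=120.5: 80.15
205 [245 250 251 249 234 165 102 105 113 116 116 116 116] y at v=120.5: 79.63
206 [245 250 251 249 234 166 102 105 116 117 118 117 118] y at v=120.5: 79.61
208 [226 233 235 238 227 164  98  93 107 115 120 119 120] y at v=120.5: 79.57
212 [189 189 192 200 191 140  85  80  96 112 119 119 119] y at v=120.5: 79.49
216 [188 188 188 182 158 109  71  75  82  89  96 101 109] y at v=120.5: 79.41
220 [189 191 190 182 159 111  70  70  74  76  77  78  81] y at v=120.5: 79.33
225 [191 191 190 184 158 110  70  69  74  76  76  76  74] y at v=120.5: 79.23
240 [191 191 190 183 156 107  67  68  76  78  79  78  78] y at v=120.5: 78.94
280 [191 192 192 184 162 116  72  65  72  75  76  76  76] y at v=120.5: 78.21
340 [187 189 188 187 180 151 100  64  69  76  76  77  76] y at v=120.5: 77.2
360 [191 190 189 190 185 161 111  71  71  75  78  77  77] y at v=120.5: 76.89
370 [181 180 182 182 177 155 103  71 116 163 182 185 187] y at v=120.5: 76.74
380 [184 184 184 184 180 157 104  69 110 162 181 184 184] y at v=120.5: 76.6
390 [180 180 181 181 179 159 112  69 106 158 177 181 181] y at v=120.5: 76.45
400 [182 181 180 182 178 162 116  70  86 137 169 179 181] y at v=120.5: 76.31
```

Release is confirmed and the edge sits on the line: the line's front flank is visible, with its dark stripe still just ahead of the plate. Next is the lever, approached from the −x side.

```bash
python3 - <<'E'
import station as S
from h import *
a,b=load("scene3.npz"),load("side3.npz")
print("knob z96",onz(a,(302.4,252),96),onz(b,(303.4,263),96))
ky=-83
S.line_to([523.9,3,110],max_speed=200);S.move_ptp([440,ky,110],ORI);S.line_to([440,ky,54],max_speed=150);S.pause(.15)
F=[]
for _ in range(6): S.pause(.02);F.append(S.observe()["ft_force"])
bb=np.mean(F,0);print(bb,S.observe()["t"])
s=S.snapshot("wrist");cv2.imwrite("pics/w7.png",s["image"])
x=440
while x<535:
    x+=10;h=S.line_to([x,ky+X[1]/X[0]*(x-500),54],max_speed=60,until_force=7);o=S.observe();print(h,round(o["t"],2),o["tcp_pos"],o["ft_force"]-bb)
    if h: break
s=S.snapshot("side");cv2.imwrite("pics/s7.png",s["image"])
E
python3 -c "
import cv2,numpy as np
a=cv2.imread('pics/s7.png')[200:350,190:390];w=cv2.imread('pics/w7.png')
cv2.imwrite('pics/m7.png',np.hstack([cv2.resize(a,(400,300)),cv2.resize(w,(400,300))]))"
```

```text
knob z96 [497.562 -86.195  96.   ] [497.846 -80.358  96.   ]
[0.075 0.066 0.118] 35.8083
False 36.17 [450.729 -81.127  54.104] [-0.017  0.985 -0.397]
False 36.49 [460.532 -81.688  54.   ] [-1.116 -0.383  0.334]
False 36.81 [470.431 -81.997  53.982] [-0.906  0.466 -0.242]
True 37.02 [475.464 -82.051  53.406] [0.087 1.273 0.087]
```

View pics/m7.png

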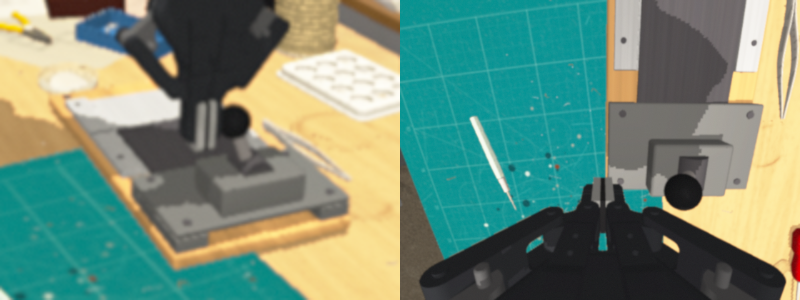

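The finger met the knob at x = 475.5, which matches knob centre 497.5 − 13 − about 10. I push on along the arc.

```bash
python3 - <<'E'
import station as S
from h import *
x=475.5
while x<526:
    x+=6;h=S.line_to([x,-83+X[1]/X[0]*(x-500),54],max_speed=40,until_force=8);S.pause(.05);o=S.observe();print(h,round(o["t"],2),o["tcp_pos"],o["ft_force"])
    if o["ft_force"][0]<-5 and x>505: break
s=S.snapshot("side");cv2.imwrite("pics/s8.png",s["image"]);np.savez("side8.npz",**s)
E
```

```text
False 37.46 [481.458 -82.332  53.96 ] [-1.199 -0.18   0.339]
False 37.81 [488.14  -82.592  54.066] [1.364 0.503 0.025]
False 38.16 [494.012 -82.79   54.026] [-1.034 -0.365 -1.025]
False 38.51 [499.908 -83.02   54.016] [-0.523 -0.25   0.343]
False 38.86 [505.866 -83.227  54.033] [-0.878  0.503  0.012]
False 39.21 [511.929 -83.436  54.059] [ 0.151 -0.022 -0.964]
True 39.47 [513.651 -83.351  53.073] [-0.957 -0.459  0.932]
True 39.73 [513.303 -83.239  52.408] [-1.898 -0.118  1.025]
True 40.01 [512.959 -83.115  51.739] [-0.596 -0.476  0.446]
```

```bash
python3 - <<'E'
import station as S
from h import *
y=lambda x:-83+X[1]/X[0]*(x-500)
S.line_to([509,y(509),54],max_speed=40)
for x in (513,517,521):
    h=S.line_to([x,y(x),54],max_speed=15,until_force=15);o=S.observe();f=o["ft_force"];S.pause(.06);print(h,round(o["t"],2),o["tcp_pos"],f,S.observe()["ft_force"])
    if h or f[0]<-8: break
S.line_to([485,y(485),54],max_speed=100)
S.line_to([485,y(485),120],max_speed=200)
S.move_ptp([523,0,100],ORI);S.pause(.1)
s=S.snapshot("wrist");np.savez("wrist9.npz",**s)
b=S.snapshot("side");np.savez("side9.npz",**b)
c=cv2.resize(b["image"][200:350,190:390],(400,300));w=cv2.resize(s["image"],(400,300))
cv2.imwrite("pics/m9.png",np.hstack([c,w]));print(S.observe()["t"])
E
```

```text
False 40.73 [513.01  -83.408  53.906] [-0.525  1.152  1.514] [-0.341 -0.065  0.177]
True 41.11 [512.622 -83.283  53.216] [ 0.274 -0.723  1.012] [-0.846 -0.032 -0.052]
42.7333
```

View pics/m9.png

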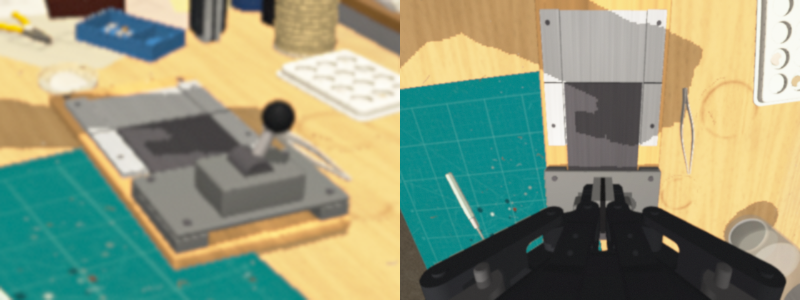

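```bash
python3 - <<'E'
from h import *
b=load("side9.npz");im=b["image"]
m=(im[225:285,300:350].max(2)<60).astype(np.uint8)
n,l,st,ce=cv2.connectedComponentsWithStats(m);k=1+np.argmax(st[1:,4]);print(st[k],ce[k]+[300,225])
uv=ce[k]+[300,225]
b0=load("side3.npz");m=(b0["image"][240:290,285:325].max(2)<60)
for z in (94,96.5,99): print(z,onz(b,uv,z),onz(b,(329,258.5),z))
for th in (.2,.3,.35,.4,.5): print(th,proj(b,[521+45*np.sin(th),-83-.036*45*np.sin(th),57+45*np.cos(th)]))
print(-.5,proj(b,[521-21.6,-82.2,96.5]),"seen 303.4 263")
s=load("wrist9.npz");gapm(s,c=1/.7/2*1.0,o=(0,0),rl=(556,81,655,82.5),ed=(572,82,635,82.5),zE=27)
E
```

```text
[ 22  27  15  14 167] [328.677 258.407]
94 [542.587 -78.108  94.   ] [542.864 -78.578  94.   ]
96.5 [539.631 -82.558  96.5  ] [539.905 -83.024  96.5  ]
99 [536.674 -87.007  99.   ] [536.947 -87.471  99.   ]
0.2 [323.559 256.903]
0.3 [326.09 257.13]
0.35 [327.316 257.347]
0.4 [328.51  257.631]
0.5 [330.793 258.4  ]
-0.5 [304.968 263.016] seen 303.4 263Traceback (most recent call last):
  File "<stdin>", line 10, in <module>
  File "h.py", line 59, in gapm
    d=B-A;l=np.vstack([trace(s,A-.02*d,A+.08*d,5,"line",12)[0],trace(s,B-.08*d,B+.02*d,5,"line",12)[0]])
                       ~~~~~^^^^^^^^^^^^^^^^^^^^^^^^^^^^^^^
  File "h.py", line 27, in trace
    r=np.arange(int(v-half),int(v+half)+1);pr=g[r,int(round(u))]
                                              ~^^^^^^^^^^^^^^^^^
IndexError: index 774 is out of bounds for axis 1 with size 560
```

The knob moved 25.3 px of the 25.8 predicted for a full swing, and the row matches the end stop. One last numeric check of the plate from the earlier viewing pose, then I hand in.

```bash
python3 - <<'E'
import station as S
from h import *
S.line_to([523.9,3,15],max_speed=200);S.pause(.15)
s=S.snapshot("wrist");a=load("wrist6.npz")
for q in (a,s):
    gapm(q,o=(120,10),rl=(100,253,650,257),ed=(200,254,550,255),zE=27)
    g=cv2.cvtColor(q["image"],cv2.COLOR_BGR2GRAY)
    for u in (206,280): print(g[114:127,u])
o=S.observe();print(o["t"],o["ft_force"],o["tcp_pos"])
S.line_to([523.9,3,60],max_speed=100);S.pause(.2)
S.job_done()
E
```

```text
line [-0.039 98.948] 0.026080400259695158 78.42160814925307 edge [-0.04  99.929] 0.031742978569127306 78.95287998635108 x 528.3554281839306 gap -0.5308713698803014 cam [527.659  75.223 189.861]
[245 250 251 249 234 166 102 105 116 117 118 117 118]
[191 192 192 184 162 116  72  65  72  75  76  76  76]
line [-0.039 99.232] 0.015308127172106563 78.44475125532011 edge [-0.038 98.886] 0.0322293386736531 78.897598594844 x 528.8594639049338 gap -0.45249792286373935 cam [528.332  73.805 191.57 ]
[196 195 168 112  72  77  94 112 120 120 120 120 120]
[187 179 150  99  65  70  77  79  79  77  78  78  77]
43.5083 [-0.447  0.438 -0.251] [525.028   2.943  16.304]
the job is handed in; nothing more can be done
```

I dragged the plate to the scribed line in two force-controlled pulls, let go of it, pushed the lock lever over to its stop, and handed the job in. The clock read 43.5 s at the last check, just before I backed off and handed in. No verdict is reported, so these are my own checks:

- **Plate on the line:** before the second pull I measured 5.95 mm left and then pulled 5.5 mm. In the later views the plate's dark edge merges with the black line. The detected front flank was +0.5 mm both before and after locking, so the plate did not move with the lever. I put the edge within about ±0.8 mm of the line.
- **Pressure:** my averaged readings during the pulls were 8 to 10.5 N on the plate.
- **Lever:** the knob moved 25.3 px of the 25.8 px predicted for a full swing, about 0.97 on the joint. A last push stopped at the 15 N force guard near the same place.
- **Tweezers and dish:** they were never approached and look unmoved in the last pictures.

**Disagreements:**
- **Fingertip height:** contact came at a TCP height of −8 mm, so the real fingertips sit about 33 mm above the nominal TCP. I found the plate by the force guard and two camera views instead.
- **Plate width:** it measured 1 to 3% under 90 mm.
- **Knob height:** it came out about 8 mm high from two views, probably because the two cameras are close together. I used the stated height of about 96 mm instead.

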